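Wind the blade carriage off the grinding wheel and check its temperature

TASK

Wind the two-knob hand crank to draw the clamped blade away from the grinding wheel until the carriage's pointer lines up with the index fin, working the carriage only by the crank and never touching the carriage or blade. Then pick up the pistol thermometer, aim it squarely and level at the dark round patch on the blade from about 7 cm away and hold it steady there for a good second. Finally stand it upright on its rubber pad again, leaving the pointer on the index and the whetstone and oil can where they are.

Things in the scene. Friction and masses are not known exactly. Their poses are not given: they have to be found in the camera images.
- machine: Fixed blade-grinding stage on a grey base 20 mm high. Its frame: origin on the table, z up, y the direction in which the carriage is drawn away from the wheel. Green gear box (110 x 110 mm, 80 high) with the crank on top at x -40, y -170 mm. In front of the rail the base begins at x -30 mm (for y above -60 mm).
- guard_top (a point): Middle of the upper edge, z 260 mm, of the grey splash guard: upright plate along the machine's x, 280 mm long, 6 mm thick, its face 105 mm from the crank axis on the +y side. The knobs pass it with 23 mm to spare, but a gripper reaching down does not fit between it and a knob close to it: let go there and take the other knob.
- wheel (a point): Centre of the fixed grinding wheel, diameter 156 mm, axis along the machine's y, on the guard's +y side behind (+x of) the blade. Do not touch; it reaches up to z 268 mm.
- crank_axis (a point): Point on the crank's vertical axis at the height of the knobs' middles (128 mm above the table), at x -40, y -170 mm in the machine's frame.
- crank (a joint): Crank angle, rad, 0 to 13. It grows counter-clockwise seen from above. Each rad moves the carriage 11.5 mm along the machine's +y (72 mm a turn), and the crank can be turned back. Stiff enough to stay where it is left: turning it takes about 3 to 4 N at a knob. Reaching the index takes 1 to 1.7 turns.
- knob_a (a point): Middle of one crank knob: upright black cylinder, diameter 24 mm, 45 mm high (z 105 to 150 mm), spinning freely on its pin, 70 mm from the crank axis. This point is at z 128 mm. The flat steel crank bar below it has its top at z 103 mm.
- knob_b (a point): Middle of the other, identical knob at the crank bar's other end, 70 mm from the axis.
- carriage: Aluminium carriage (90 x 90 mm) on the rail with an upright clamp (z 80 to 155 mm) holding an upright steel blade (120 mm along y, 4 mm thick, up to z 215 mm). Origin on the table plane below the blade's front face; axes parallel to the machine's. Slides along the machine's y; only the crank may move it.
- pointer (a point): Tip of the thin pointer fin (4 mm thick) on the carriage's front (-x) side, at z 64 mm.
- index_tip (a point): Tip of the fixed upright index fin (4 mm thick, top 72 mm above the table, 16 mm from front to back) in front of the rail; its frame is parallel to the machine's. The pointer is on the index when the two fins are in line, i.e. the tips have equal y in the machine's frame (they then stand about 4 mm apart in x).
- patch (a point): Centre of the dark round patch, diameter 24 mm, on the blade's front face; the face looks along the machine's -x. 190 mm above the table, midway along the blade and 25 mm below its top edge.
- thermometer: Loose pistol thermometer, 260 g nominal, standing on its foot. Origin at the centre of the foot's underside, x the aiming direction, z up. Foot 66 x 56 x 14 mm; handle; grey barrel on top 110 mm long (x -55 to +55 mm), 36 mm wide, z 103 to 141 mm, best gripped across its width from above.
- lens (a point): Centre of the thermometer's front lens, 61 mm ahead (x) and 122 mm above its origin; it looks along the thermometer's x.
- pad: Fixed black rubber pad, 120 x 110 x 6 mm, on which the thermometer stands at first. Origin at the centre of its underside; the stand height is 6 mm.
- whetstone: Loose grey whetstone 60 x 160 x 28 mm lying on the table, not needed. Origin at the centre of its underside.
- oil_can: Loose plain metal can, diameter 64, height 110 mm, not needed.
Mind the look-alikes: they are no part of the job. What is shaped like the thermometer but orange is not meant.

How it is judged:
By the outcome, as a careful person would: the job done as asked, in the order asked, and still so for the second after the job is handed in, with the robot touching nothing.
It also fails if it takes over 72 s, if anything falls off the work surface, if the arm or the gripper's body presses on something with over 40 N, if the wrist force passes 120 N, or if a joint passes its speed limit or range.

ROBOT

A 6-joint arm with a two-finger parallel gripper is mounted at the origin on the work surface. World frame = base frame: x ahead of the robot, y to its left, z up, the work surface at z = 0. Lengths are in mm, angles in degrees, forces in N, time in s.
With the tool pointing down it reaches from about 400 to 825 mm from the base axis. Payload 7 kg.
Tool frame: the origin (TCP) lies at the centre of the arm's flange, where the gripper is bolted on; the fingertips stand 173 mm ahead of it and the grasp point (between the pads) lies 155 mm ahead of it; z points along the fingers, y is the line along which they close (so a half turn about z gives the same grasp; the last joint's range is limited). The gripper opens to 85 mm and grips with 20 to 120 N. Pads are 22 mm wide; open, the fingers measure 114 mm over their backs; the gripper's body (76 mm by 85 mm) begins 54 mm behind the grasp point. The pads swing forward as they close: fully open they stand 13 mm farther back than shut.
Start: joints at [-57.92, 20.546, 0.682, 0, -70.136, -16.507], TCP at [181.189, -650.205, 404.702] pointing down, gripper open.
Joint ranges: [-176.03, 176.03], [-82.01, 121.73], [-58.28, 71.71], [-173.87, 95.51], [-174.79, -0.11], [-173.66, 173.66]. Speed limits (degrees/s): [136.94, 136.94, 172.46, 180, 180, 180].

INTERFACE

Orientations are given as [roll, pitch, yaw] about the fixed x, y, z axes, in that order (R = Rz(yaw) Ry(pitch) Rx(roll)).
In Python, from cell import manip, optics gives the robot as it stands. The module is installed in compiled form; this text tells all that it offers. Calls block until the motion is done:
- manip.move_pose(position, orientation): joint-space move of the TCP to a pose.
- manip.move_straight(position, speed=150, attitude=None): straight line of the TCP; attitude=None keeps the orientation; speed is the mean speed in mm/s.
- manip.move_j(angles): joint-space move.
- manip.gripper_to(opening): finger opening in mm; the grip force is fixed at half the most; returns when the fingers have stopped.
- manip.sleep(seconds).
- manip.ik(position, orientation): joint angles nearest the present ones, or None.
- optics.read_camera(name): name is "scene" or "top"; returns a dict with "pixels" (480x640x3 uint8, red, green, blue), "intrinsics" (3x3 intrinsics, pixels), "k1" (the pictures are not rectified: a ray, as slopes to the right and down, at radius r is drawn at 1 + k1 r^2 times it, then the intrinsics apply), "position" and "orientation" of the camera in the world. Camera axes: x right, y up, looking along -z (the intrinsics and any distortion apply to the point x, -y, -z); pixel columns grow to the right and rows downward; lengths in mm; the calibration is good to about 2 mm. A picture is of the moment at which its call begins. There is no depth.
A pose or a line that the arm cannot do raises manip.Unreachable and nothing moves.
- manip.hand_in(): hands the job in; it is judged then, once.
Readings, each from a call of its own:
- manip.get_time_s(): time.
- manip.get_q(): joint angles.
- manip.get_joint_velocities(): joint speeds.
- manip.get_effort(): joint torques, N m.
- manip.get_ee_pos(): TCP position.
- manip.get_tcp_rot(): TCP orientation.
- manip.get_force(): force on the tool from outside, world axes, zero at the start.
- manip.get_wrist_torque(): the same for the moment, N m.
- manip.get_finger_gap(): finger opening in mm.
- manip.get_finger_force(): force on a finger pad.
Only numpy, scipy, OpenCV 4.12 (cv2) and the standard library are available. Lean on these libraries where they do the work, as an engineer would, in place of code of your own. Each camera call takes 0.05 s, during which the arm holds its last target. There are 200 camera calls.

## Working session

There is one attempt and no reset: what is moved stays moved. The work goes in short steps, each a Python script; the robot and the scene stay as the last script left them, time stands still between calls to the robot, and variables do not carry over. Pictures are saved under pics/ and viewed, at most 10 in all, crops included, and the job is handed in when it is done.

```bash
mkdir -p pics; cat > h.py <<'E'
import numpy as np, cv2, pickle
from cell import manip, optics
from scipy.spatial.transform import Rotation as Rn
def Rm(o):
    o=np.array(o,float)
    return o if o.shape==(3,3) else Rn.from_euler('xyz',o,degrees=True).as_matrix()
def snap(name,f):
    c=optics.read_camera(name); cv2.imwrite(f'pics/{f}.png',c['pixels'][:,:,::-1]); pickle.dump(c,open(f'{f}.pkl','wb')); return c
def ray(c,u,v):
    K=np.array(c['intrinsics']);k=c['k1']
    d=np.array([(u-K[0,2])/K[0,0],(v-K[1,2])/K[1,1]]);p=d.copy()
    for _ in range(30): p=d/(1+k*(p@p))
    r=Rm(c['orientation'])@np.array([p[0],-p[1],-1]); return np.array(c['position'],float),r
def onz(c,u,v,z):
    o,r=ray(c,u,v); return o+r*(z-o[2])/r[2]
def proj(c,P):
    q=Rm(c['orientation']).T@(np.array(P,float)-np.array(c['position']))
    p=np.array([q[0],-q[1]])/-q[2]; p=p*(1+c['k1']*(p@p)); K=np.array(c['intrinsics'])
    return np.array([K[0,0]*p[0]+K[0,2],K[1,1]*p[1]+K[1,2]])
def tri(obs):
    A=0;b=0
    for c,u,v in obs:
        o,r=ray(c,u,v); r=r/np.linalg.norm(r); M=np.eye(3)-np.outer(r,r); A=A+M; b=b+M@o
    return np.linalg.solve(A,b)
E
python3 - <<'E'
from h import *
for n in('scene','top'):
    c=snap(n,n+'0'); print(n,c['position'],c['orientation'],c['intrinsics'],c['k1'])
print(manip.get_time_s(),manip.get_tcp_rot())
E
```

```text
scene [1225.38796912  298.96174111  759.44577778] [ 51.92133531   0.43918861 118.27112374] [[468.15546559   0.         321.86288092]
 [  0.         468.15546559 238.40695406]
 [  0.           0.           1.        ]] -0.014697972723700011
top [ 472.82401238  -47.88149273 1321.08457115] [  4.2793317    0.60107785 -89.34063655] [[465.91649475   0.         318.4295313 ]
 [  0.         465.91649475 235.75220257]
 [  0.           0.           1.        ]] -0.03587387868833718
0.1 [ 1.79915158e+02 -1.03789632e-02 -1.64429196e+02]
```

View pics/scene0.png

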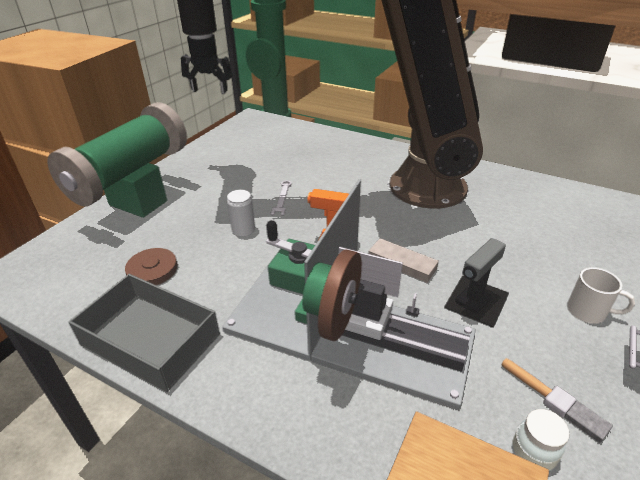

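View pics/top0.png

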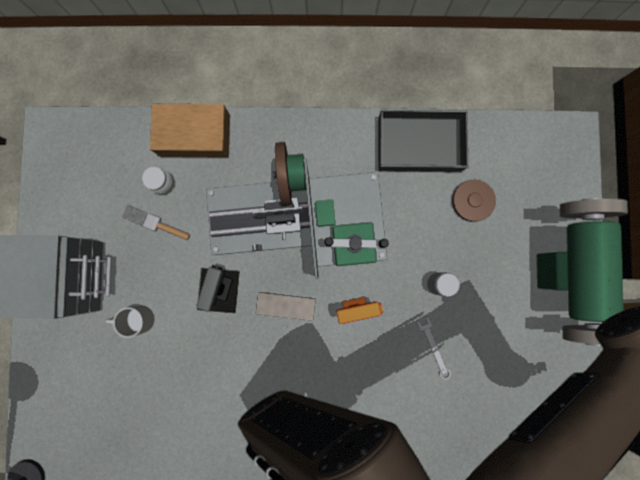

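The scene picture shows the machine in the middle (guard near (335,240), wheel (345,295)) and the dark thermometer on its pad at about (478,285). The orange decoy is behind the guard. In the top picture the knobs are at about (329,242) and (384,243), the index fin at (257,247) and the thermometer at (215,287). I'll enlarge both.

```bash
python3 - <<'E'
import cv2
a=cv2.imread('pics/top0.png')[165:325,190:400]; cv2.imwrite('pics/topc.png',cv2.resize(a,None,fx=3.75,fy=3.75,interpolation=cv2.INTER_CUBIC))
a=cv2.imread('pics/scene0.png')[180:340,340:540]; cv2.imwrite('pics/scc.png',cv2.resize(a,None,fx=3.75,fy=3.75,interpolation=cv2.INTER_CUBIC))
E
```

```text
(no output)
```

View pics/topc.png

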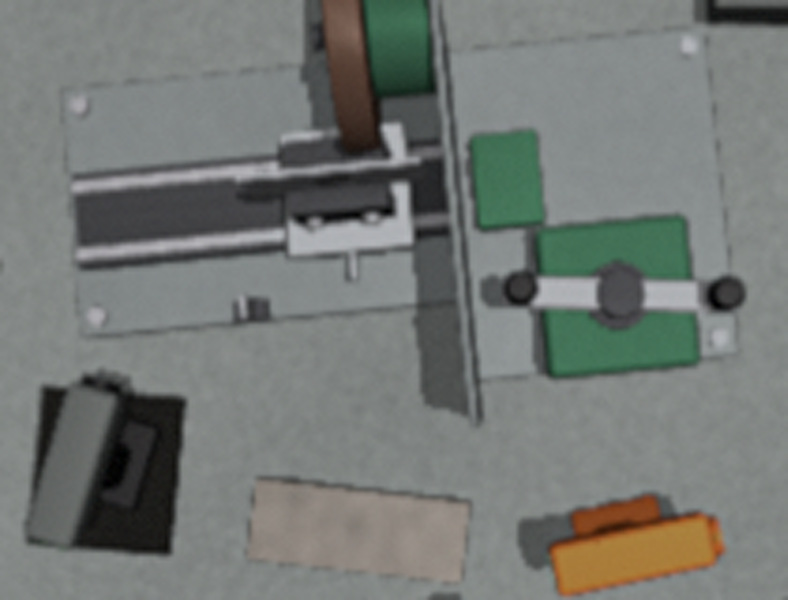

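View pics/scc.png

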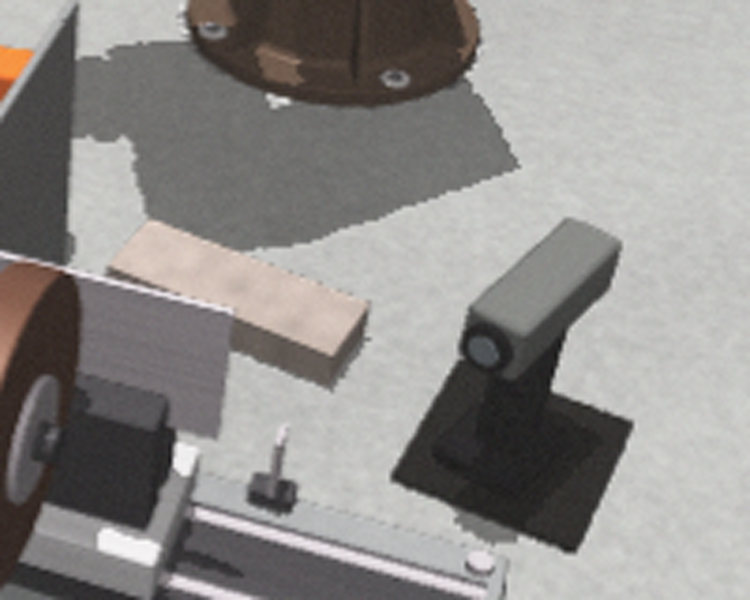

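The top crop shows the knob tops at (521,288) and (727,293), the index fin top at about (241,300) and the pointer tip at (352,280). The barrel top's corners are about (27,541), (70,547), (128,395), (80,382). The scene crop shows the lens at (484,350) and the index top at (282,430).

```bash
python3 - <<'E'
from h import *
np.set_printoptions(precision=1,suppress=True)
T=pickle.load(open('top0.pkl','rb'));S=pickle.load(open('scene0.pkl','rb'))
t=lambda X,Y,z: onz(T,190+(X+.5)/3.75-.5,165+(Y+.5)/3.75-.5,z)
ang=lambda d:np.degrees(np.arctan2(d[1],d[0]))
ka,kb=t(521,288,150),t(727,293,150);ax=(ka+kb)/2
print('knobs',ka,kb,ax,np.linalg.norm(ka-kb),ang(ka-kb))
print('base edge yaw',ang(t(62,88,20)-t(705,30,20))-90,'guard',ang(onz(T,309,160,260)-onz(T,317.5,276,260)),np.linalg.norm(onz(T,309,160,260)-onz(T,317.5,276,260)))
print('rail',ang(t(77,250,50)-t(285,233,50))-90)
print('idx',t(241,300,72),tri([(T,190+241/3.75,165+305/3.75),(S,340+282/3.75,180+430/3.75)]),'ptr',t(352,280,64))
c=[t(27,541,147),t(70,547,147),t(128,395,147),t(80,382,147)]
print('barrel',np.mean(c,0),ang(c[3]-c[0]),ang(c[2]-c[1]),np.linalg.norm(c[3]-c[0]),np.linalg.norm(c[1]-c[0]))
p=[t(42,387,6),t(186,400,6),t(170,553,6),t(27,545,6)];print('pad',np.mean(p,0),ang(p[0]-p[3]),ang(p[1]-p[2]),ang(p[0]-p[1]),np.linalg.norm(p[0]-p[1]),np.linalg.norm(p[0]-p[3]))
print('lens',tri([(T,190+105/3.75,165+378/3.75),(S,340+484/3.75,180+350/3.75)]))
b=[t(240,163,215),t(420,157,215)];print('blade',b)
w=[t(258,478,28),t(470,500,28),t(460,582,28),t(248,557,28)];print('stone',np.mean(w,0))
E
```

```text
knobs [546.2 -60.3 150. ] [ 544.4 -198.5  150. ] [ 545.3 -129.4  150. ] 138.23956067041382 89.22456295671152
base edge yaw 5.732227868202358 guard 4.8757291757026175 268.1958186764739
rail 5.272498012999037
idx [540.3 139.6  72. ] [535.4 138.5  75.8] ptr [556.1  60.8  64. ]
barrel [423.4 237.  147. ] -17.113473143236853 -19.68493171935071 111.74871998217712 29.327823818834105
pad [414.  248.5   6. ] -3.8562430835877017 -4.709343688311825 85.60828116277138 109.71568014096599 118.74676181188612
lens [481.4 224.4 127.6]
blade [array([620.2, 120.7, 215. ]), array([625.2,   5.7, 215. ])]
stone [374.9  55.8  28. ]
```

```bash
cat >> h.py <<'E'
C=np.array([545.3,-129.4]); YM=5.3
def kp(phi,z=285,r=70): a=np.radians(phi); return [C[0]+r*np.cos(a),C[1]+r*np.sin(a),z]
ORI=[180,0,YM-90]
def stroke(p0,p1,step=15,speed=90):
    n=max(1,int(np.ceil(abs(p1-p0)/step))); m=[]
    for i in range(1,n+1):
        manip.move_straight(kp(p0+(p1-p0)*i/n),speed=speed)
        f=np.array(manip.get_force()); m.append((round(p0+(p1-p0)*i/n),*f.round().astype(int)))
        if np.linalg.norm(f)>45: print('ABORT'); break
    print(m,round(manip.get_time_s(),1))
E
python3 - <<'E'
from h import *
for yaw in (YM-90,YM+90): print(yaw,[np.round(manip.ik(kp(p),[180,0,yaw]),0) for p in (-91,-30,50)])
manip.move_pose(kp(-90.8,345),ORI)
manip.gripper_to(60)
manip.move_straight(kp(-90.8),speed=120)
print(manip.get_force(),manip.get_time_s())
manip.gripper_to(15)
print(manip.get_force(),manip.get_finger_gap(),manip.get_finger_force(),manip.get_ee_pos(),manip.get_time_s())
stroke(-90.8,-60)
E
```

```text
-84.7 [array([ -1.,  18., -21.,   0., -52.,   6.]), array([  3.,  22., -14.,   0., -54.,   3.]), array([ 11.,  19., -19.,   0., -52.,  -6.])]AttributeError: 'NoneType' object has no attribute 'rint'

The above exception was the direct cause of the following exception:

Traceback (most recent call last):
TypeError: loop of ufunc does not support argument 0 of type NoneType which has no callable rint method
```

```bash
python3 - <<'E'
from h import *
manip.move_pose(kp(-90.8,345),ORI)
manip.gripper_to(60)
manip.move_straight(kp(-90.8),speed=120)
print(manip.get_force(),manip.get_time_s())
manip.gripper_to(15)
print(manip.get_force(),manip.get_finger_gap(),manip.get_finger_force(),manip.get_ee_pos(),manip.get_time_s())
stroke(-90.8,-60)
E
```

```text
[-0.24781917 -0.83719949 -0.1588998 ] 3.2167
[0.62643098 1.23069743 5.68875343] 22.318347349734818 58.58074848249089 [ 544.64674775 -199.39673912  286.02086863] 3.6417
[(-81, np.int64(0), np.int64(1), np.int64(5)), (-70, np.int64(1), np.int64(1), np.int64(5)), (-60, np.int64(1), np.int64(0), np.int64(5))] 4.5
```

```bash
python3 - <<'E'
from h import *
snap('top','t1');snap('scene','s1')
a=cv2.imread('pics/t1.png')[200:275,205:400];b=cv2.imread('pics/s1.png')[190:320,240:480]
f=lambda a:cv2.resize(a,(780,int(a.shape[0]*780/a.shape[1])),interpolation=cv2.INTER_CUBIC)
v=np.vstack([f(a),f(b)[:299]]);cv2.imwrite('pics/v1.png',v);print(v.shape)
E
```

```text
(599, 780, 3)
```

View pics/v1.png

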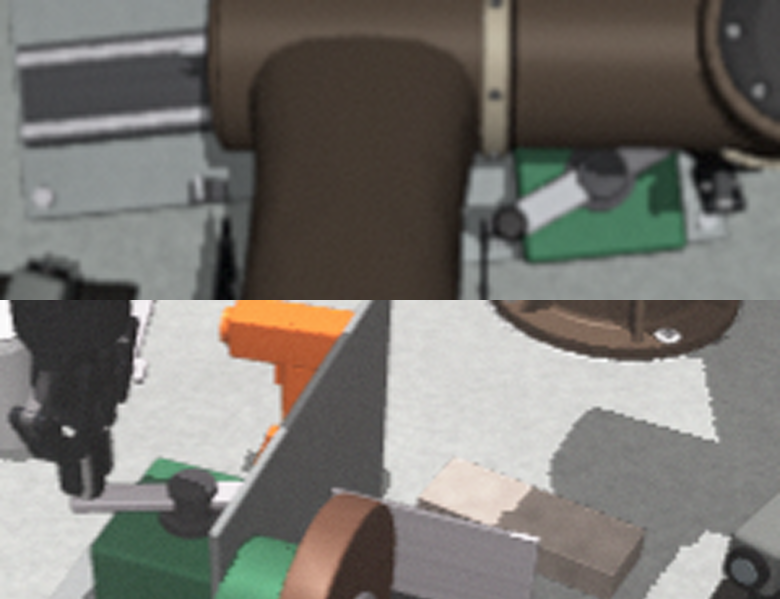

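The crank turns with the gripper: knob a has swung towards the robot, to (510,222) in the upper half, with almost no side load. Continuing the strokes.

```bash
cat >> h.py <<'E'
def regrip(p0,p1):
    manip.gripper_to(50); manip.move_straight(kp(p0,338),speed=200); manip.move_straight(kp(p1,338),speed=250); manip.move_straight(kp(p1),speed=150); f=manip.get_force()
    manip.gripper_to(15); print('regrip',np.round(f,1),np.round(manip.get_force(),1),manip.get_finger_gap(),manip.get_time_s())
E
python3 - <<'E'
from h import *
stroke(-60,50,18,110)
if np.linalg.norm(manip.get_force())<30:
    regrip(50,-130); stroke(-130,50,18,110)
E
```

```text
[(-44, np.int64(2), np.int64(1), np.int64(7)), (-29, np.int64(1), np.int64(1), np.int64(6)), (-13, np.int64(2), np.int64(3), np.int64(6)), (3, np.int64(2), np.int64(3), np.int64(7)), (19, np.int64(0), np.int64(4), np.int64(7)), (34, np.int64(0), np.int64(3), np.int64(8)), (50, np.int64(-1), np.int64(2), np.int64(9))] 6.9
regrip [0.1 0.9 0.3] [1.2 2.6 6.1] 22.874687406543405 9.2583
[(-112, np.int64(4), np.int64(2), np.int64(4)), (-94, np.int64(3), np.int64(3), np.int64(5)), (-76, np.int64(2), np.int64(3), np.int64(6)), (-58, np.int64(0), np.int64(3), np.int64(7)), (-40, np.int64(2), np.int64(3), np.int64(7)), (-22, np.int64(2), np.int64(3), np.int64(7)), (-4, np.int64(2), np.int64(2), np.int64(7)), (14, np.int64(1), np.int64(3), np.int64(6)), (32, np.int64(1), np.int64(3), np.int64(9)), (50, np.int64(-1), np.int64(4), np.int64(9))] 12.8
```

```bash
python3 - <<'E'
from h import *
regrip(50,-130); stroke(-130,-62,17,110)
manip.gripper_to(50); manip.move_straight(kp(-62,345),speed=200)
manip.move_pose([330,-520,404],ORI)
print(manip.get_time_s())
a=0;b=0
for i in range(4):
    a=a+snap('top','t2')['pixels'].astype(float);b=b+snap('scene','s2')['pixels'].astype(float)
a=(a/4).astype('u1')[:,:,::-1];b=(b/4).astype('u1')[:,:,::-1]
cv2.imwrite('pics/t2.png',a);cv2.imwrite('pics/s2.png',b)
f=lambda a,s:cv2.resize(a,None,fx=s,fy=s,interpolation=cv2.INTER_CUBIC)
A=f(a[215:265,230:296],6); B=f(b[275:325,385:451],6)   # 396x300 each
C2=f(a[190:320,190:360],2.3);C2=C2[:299,:391]; D=f(b[215:340,350:520],2.3)[:287,:391]
v=np.zeros((600,800,3),'u1'); v[:300,:396]=A; v[:300,400:796]=B; v[300:300+C2.shape[0],:C2.shape[1]]=C2; v[305:305+D.shape[0],400:400+D.shape[1]]=D
cv2.imwrite('pics/v2.png',v)
E
```

```text
regrip [-0.4 -0.6  1. ] [1.3 1.9 6.8] 22.47919001087636 15.125
[(-113, np.int64(4), np.int64(0), np.int64(6)), (-96, np.int64(4), np.int64(0), np.int64(7)), (-79, np.int64(3), np.int64(2), np.int64(6)), (-62, np.int64(2), np.int64(2), np.int64(8))] 16.5
18.8583
```

View pics/v2.png

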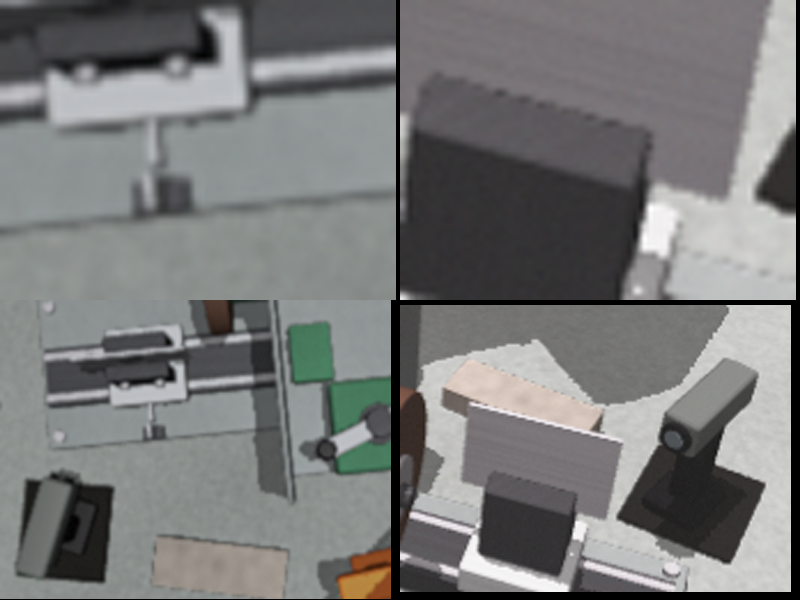

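The pointer fin (column ≈153, rows 120–165 in the upper left panel) is nearly in line with the index fin (column ≈149, rows 173–210). The clamp hides the fins in the scene view. I'll read the top image pixels directly.

```bash
python3 - <<'E'
from h import *
a=cv2.imread('pics/t2.png'); g=a.mean(2).astype(int)
print('      ',*range(249,265))
for r in range(233,253): print(r,g[r,249:265])
T=pickle.load(open('t2.pkl','rb'))
# synthetic aligned prediction
O=C-Rn.from_euler('z',YM,degrees=True).as_matrix()[:2,:2]@np.array([-40,-170])
R=Rn.from_euler('z',YM,degrees=True).as_matrix()[:2,:2]; print('O',O)
M=lambda p: R.T@(np.array(p)[:2]-O)
for (u,v,z) in ((255.5,242,64),(255,244,72),(254.5,250,72)): print(M(onz(T,u,v,z)))
for x in (-80,-60,-50,-40,-30): print(x,[proj(T,[*(O+R@np.array([x,80])),z]).round(2) for z in (20,64,72)])
E
```

```text
249 250 251 252 253 254 255 256 257 258 259 260 261 262 263 264
233 [191 191 190 188 187 185 184 183 183 181 178 175 171 165 156 145]
234 [176 173 169 161 152 150 153 135 127 127 126 123 113 110 109 101]
235 [116 114 118 115 111 136 154 108 104 115 125 120  97  99 122 126]
236 [ 87  96 118 124 126 147 167 111 124 139 144 142 130 132 143 145]
237 [126 131 141 143 141 155 169 114 133 148 148 147 145 146 146 146]
238 [145 145 146 146 146 161 172 117 132 147 147 147 145 145 145 145]
239 [146 147 146 147 149 163 175 122 125 142 146 146 146 145 144 145]
240 [145 145 146 146 147 161 177 131 120 141 147 147 146 145 144 144]
241 [144 144 145 145 145 156 168 127 112 139 146 147 145 146 145 144]
242 [144 144 144 144 145 146 137 108 108 140 148 148 148 147 145 145]
243 [145 143 144 144 148 150 127 116 124 137 143 144 145 147 146 145]
244 [144 144 143 139 148 167 129  97  95 103 113 116 126 144 148 146]
245 [145 144 139 119 129 173 132  73  66  77  87  86  96 139 147 146]
246 [143 145 136  98 111 170 134  70  62  76  80  73  83 137 149 145]
247 [144 145 137  97 101 155 133  73  61  76  81  73  81
[... 177 characters left out ...]
1  83  85  70  68  73  75  80  88 100 111 120]
251 [109 111 108  94  90  99 108 118 122 122 123 125 127 128 129 133]
252 [124 125 125 124 127 130 135 142 142 142 141 142 144 144 143 141]
O [569.42598806  43.56802219]
[-12.79774254  94.66920577]
[-18.65011701  95.27136631]
[-34.6540094   97.76161152]
-80 [array([264.72, 266.49]), array([262.68, 266.34]), array([262.29, 266.31])]
-60 [array([264.2 , 259.34]), array([262.14, 258.95]), array([261.75, 258.87])]
-50 [array([263.94, 255.77]), array([261.88, 255.25]), array([261.48, 255.16])]
-40 [array([263.69, 252.21]), array([261.61, 251.57]), array([261.22, 251.45])]
-30 [array([263.43, 248.65]), array([261.34, 247.88]), array([260.95, 247.74])]
```

```bash
python3 - <<'E'
from h import *
manip.move_pose(kp(-62,345),ORI); manip.gripper_to(50); manip.move_straight(kp(-62),speed=150); manip.gripper_to(15)
stroke(-62,-52.2,10,60); manip.sleep(.1)
manip.gripper_to(50); manip.move_straight(kp(-52,345),speed=200)
manip.move_pose([330,-520,404],ORI)
print(manip.get_time_s())
a=0
for i in range(4): a=a+snap('top','t3')['pixels'].astype(float)
a=(a/4)[:,:,::-1]; g=a.mean(2).astype(int)
cv2.imwrite('pics/t3.png',a.astype('u1'))
print('      ',*range(249,262))
for r in range(236,251): print(r,g[r,249:262])
v=np.zeros((600,800,3),'u1'); f=lambda a,s:cv2.resize(a.astype('u1'),None,fx=s,fy=s,interpolation=cv2.INTER_CUBIC)
v[:,:392]=f(a[262:322,190:229],10)[:600,:][:,:390].copy().__class__((600,392,3),'u1') if False else np.pad(f(a[262:322,190:229],10),((0,0),(0,2),(0,0)))
w=f(a[205:265,225:265],10); v[:,400:]=w[:,:400]
cv2.imwrite('pics/v3.png',v)
E
```

```text
[(-52, np.int64(0), np.int64(0), np.int64(6))] 22.3
24.775
       249 250 251 252 253 254 255 256 257 258 259 260 261
236 [ 87  97 119 128 150 170 120 112 133 139 145 142 131]
237 [126 130 141 143 158 176 131 120 143 148 147 147 146]
238 [145 145 145 145 158 177 134 115 140 147 147 147 146]
239 [146 146 146 146 157 175 137 112 138 146 147 147 146]
240 [145 145 146 146 153 169 145 115 137 146 146 147 146]
241 [145 145 145 144 150 158 141 109 137 146 146 147 147]
242 [144 144 144 145 144 137 118 106 139 149 148 147 147]
243 [145 144 144 145 146 145 121 119 138 142 143 143 145]
244 [145 144 144 140 148 167 131  98  99 103 113 117 126]
245 [144 145 140 118 130 172 132  74  66  78  86  86  97]
246 [145 145 136  98 113 170 134  70  61  76  81  74  83]
247 [145 146 138  97 102 155 132  73  61  77  82  73  81]
248 [146 146 140  99  98 146 138  80  60  76  80  73  74]
249 [146 147 138  96  85 121 119  70  56  69  72  69  70]
250 [137 135 125  88  71  84  85  70  69  73  75  79  86]
```

View pics/v3.png

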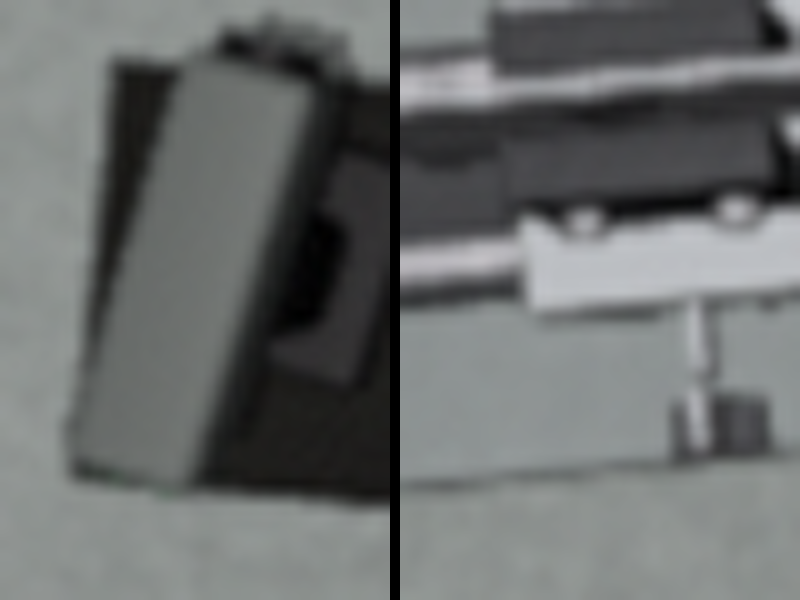

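The pointer and index fins now line up: centres at columns 254.05 and 254.2, against a predicted offset of 0.09. The barrel's top face corners in the left panel are (70,470), (190,485), (315,80) and (185,60).

```bash
python3 - <<'E'
from h import *
np.set_printoptions(precision=1,suppress=True)
T=pickle.load(open('t3.pkl','rb'));S=pickle.load(open('s2.pkl','rb'))
t=lambda X,Y,z: onz(T,190+X/10-.45,262+Y/10-.45,z)
t2=lambda X,Y,z: onz(T,225+X/10-.45,205+Y/10-.45,z)
ang=lambda d:np.degrees(np.arctan2(d[1],d[0]))
c=[t(70,470,147),t(190,485,147),t(315,80,147),t(185,60,147)]
print('barrel',np.mean(c,0),ang(c[3]-c[0]),ang(c[2]-c[1]),np.linalg.norm(c[3]-c[0]),np.linalg.norm(c[2]-c[1]),np.linalg.norm(c[1]-c[0])*1,np.linalg.norm(c[2]-c[3]))
# scene D panel (2.3x from (350,215), panel at (400,305)): barrel top corners
s=lambda X,Y,z: onz(S,350+(X-400)/2.3,215+(Y-305)/2.3,z)
print('scene', [s(*p,147)[:2] for p in ((665,425),(700,440),(757,373),(722,360))],'lens',s(672,440,128))
print('blade top ends scene',s(470,403,215),s(621,443,215))
print('pointer',t2(712-400,372,64),'index front',t2(700-400,450,72))
for yaw in (-17-90,-17+90,5.3-90): print(yaw,manip.ik([423,237,345],[180,0,yaw]),manip.ik([484,131,345],[180,0,yaw]))
E
```

```text
barrel [423.4 240.6 147. ] -14.289452799793091 -15.88231869652855 106.49385840269711 105.89863510737558 30.63249226347324 33.47272763222963
scene [array([488.9, 217. ]), array([494.1, 248. ]), array([380. , 272.2]), array([375.5, 239.9])] lens [482.6 225.  128. ]
blade top ends scene [615.7  85.3 215. ] [605.9 202.5 215. ]
pointer [548.6 136.   64. ] index front [527.1 137.6  72. ]
-107 [ 52.6   5.4 -27.6   0.  -57.  -69.6] [ 37.6   7.  -25.8   0.  -57.2 -54.6]
73 [ 52.6   5.4 -27.6   0.  -57.  110.4] [ 37.6   7.  -25.8   0.  -57.2 125.4]
-84.7 [ 52.6   5.4 -27.6   0.  -57.  -47.3] [ 37.6   7.  -25.8   0.  -57.2 -32.3]
```

```bash
python3 - <<'E'
from h import *
yt=-14.5; g=[423.2,240.3]; o=[180,0,yt]
print(manip.ik([330,-520,560],ORI) is not None, manip.ik([*g,560],o))
manip.move_straight([330,-520,560],speed=250)
manip.move_pose([*g,560],o); manip.gripper_to(80)
manip.move_straight([*g,350],speed=200)
manip.move_straight([*g,285],speed=100)
print(np.round(manip.get_force(),1),manip.get_time_s())
a=snap('scene','s4')['pixels'][180:330,400:560,::-1]
manip.gripper_to(20)
print(np.round(manip.get_force(),1),manip.get_finger_gap(),manip.get_finger_force(),manip.get_ee_pos(),manip.get_time_s())
b=snap('scene','s5')['pixels'][180:330,400:560,::-1]
cv2.imwrite('pics/v4.png',np.hstack([cv2.resize(x,None,fx=2.5,fy=2.5,interpolation=cv2.INTER_CUBIC) for x in(a,b)]))
E
```

```text
True [ 52.79919374  -1.38756096  -6.37741172   0.         -85.01014925
  22.70080626]
[ 0.4  0.3 -0.4] 30.8583
[0.1 1.9 1.9] 35.29985358007511 60.19916832447052 [423.51668574 240.72246182 285.54188088] 31.375
```

View pics/v4.png

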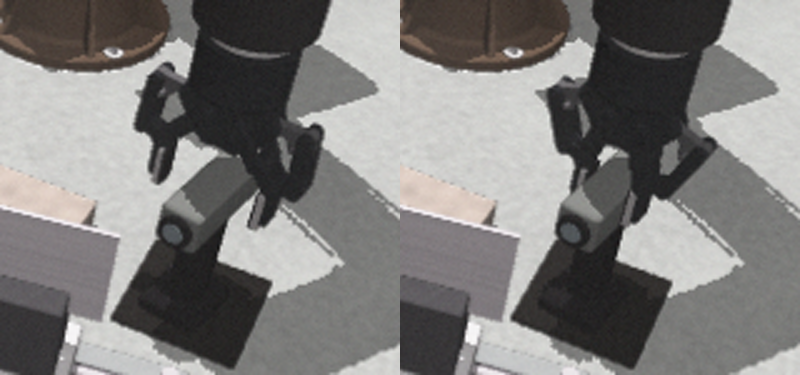

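The grip is square, with a finger gap of 35.3 mm. The lens is at (572,233) in the right panel. Now lift and aim.

```bash
python3 - <<'E'
from h import *
S=pickle.load(open('s5.pkl','rb')); L=onz(S,400+172/2.5,180+233/2.5,128); p=np.array(manip.get_ee_pos())
ux=np.array([np.cos(np.radians(-14.5)),np.sin(np.radians(-14.5))]); d=(L-p)[:2]
print('lens',L,'fwd',d@ux,'lat',ux[0]*d[1]-ux[1]*d[0])
m=np.array([np.cos(np.radians(YM)),np.sin(np.radians(YM))]); patch=np.array([613,143.2])
tgt=patch-m*(70+61); A=[180,0,YM]
manip.move_straight([*p[:2],p[2]+75],speed=120); print(np.round(manip.get_force(),1))
manip.move_straight([*(tgt-m*50),p[2]+75],speed=130,attitude=A)
manip.move_straight([*tgt,p[2]+62],speed=80)
manip.sleep(.2); print(manip.get_ee_pos(),manip.get_tcp_rot(),np.round(manip.get_force(),1),manip.get_finger_gap(),manip.get_time_s())
a=snap('scene','s6')['pixels'][180:330,350:510,::-1];b=snap('top','t6')['pixels'][180:330,180:340,::-1]
cv2.imwrite('pics/v5.png',np.hstack([cv2.resize(x,None,fx=2.5,fy=2.5,interpolation=cv2.INTER_CUBIC) for x in(a,b)]))
E
```

```text
lens [480.69568638 225.53286953 128.        ] fwd 59.14906356244967 lat -0.3987997742907652
[-0.6 -0.1 -3.6]
[482.2501046  131.05094521 347.88254064] [-1.79980940e+02 -2.75405495e-02  5.31653194e+00] [ 0.9  1.2 -3.4] 35.33399430494454 34.2333
```

View pics/v5.png

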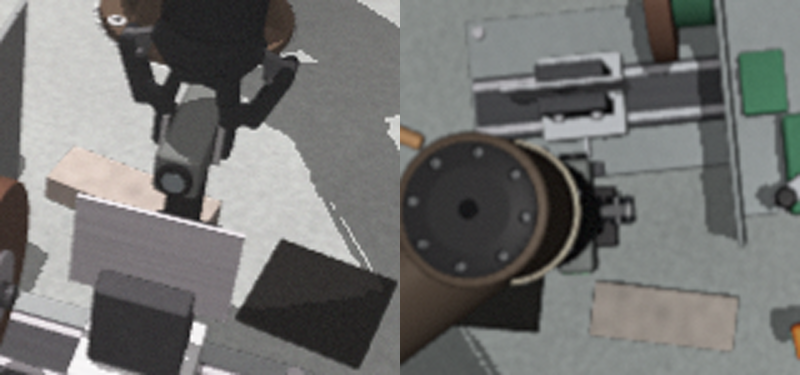

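The thermometer faces the blade, lens at (174,181) in the left panel. The blade's top edge runs from (78,197) to (244,238). Checking the lateral aim numerically.

```bash
python3 - <<'E'
from h import *
S=pickle.load(open('s6.pkl','rb')); s=lambda X,Y,z: onz(S,350+X/2.5-.3,180+Y/2.5-.3,z)
m=np.array([np.cos(np.radians(YM)),np.sin(np.radians(YM))]); n=np.array([-m[1],m[0]])
L=s(174,181,190); e1,e2=s(78,197,215),s(244,238,215); mid=(e1+e2)/2
print(L,e1,e2,mid,'edge yaw',np.degrees(np.arctan2(*(e2-e1)[1::-1]))-90); D=(mid-L)[:2]; print('dist',D@m,'lat',D@n)
print('lat by TCP', (mid[:2]-np.array(manip.get_ee_pos())[:2])@n, 'idx', (np.array([535,138.2])-np.array(manip.get_ee_pos())[:2])@n)
T=pickle.load(open('t3.pkl','rb'));P=onz(T,254.15,246,72);print('idx',P,(P[:2]-np.array(manip.get_ee_pos())[:2])@n)
E
```

```text
[538.44992455 134.53783708 190.        ] [617.55689482  87.02979528 215.        ] [604.69740058 204.21311864 215.        ] [611.1271477  145.62145696 215.        ] edge yaw 6.2624808718935725
dist 73.39030656228414 lat 4.322996260734705
lat by TCP 2.563103646039459 idx 2.2052850102355124
idx [536.64297704 138.88632035  72.        ] 2.7369083768865994
```

```bash
python3 - <<'E'
from h import *
m=np.array([np.cos(np.radians(YM)),np.sin(np.radians(YM))]); n=np.array([-m[1],m[0]])
p=np.array(manip.get_ee_pos()); q=p[:2]+1.5*m+1.8*n; z=p[2]-.8
manip.move_straight([*q,z],speed=20); manip.sleep(2.2)
print(manip.get_ee_pos(),manip.get_tcp_rot(),manip.get_time_s())
manip.move_straight([*(q-50*m),z+15],speed=80)
manip.move_straight([423.3,240.4,355],speed=120,attitude=[180,0,-14.5])
manip.move_straight([423.3,240.4,295],speed=100)
manip.sleep(.2); f0=manip.get_force()[2]
for h in np.arange(291,282,-.75):
    manip.move_straight([423.3,240.4,h],speed=15); f=manip.get_force()[2]
    if f-f0>3: break
print(h,f0,f,manip.get_ee_pos(),manip.get_time_s())
manip.gripper_to(80); manip.sleep(.2)
manip.move_straight([423.3,240.4,400],speed=120)
manip.move_straight([380,290,480],speed=150)
print(manip.get_time_s())
a=0
for i in range(4): a=a+snap('top','t7')['pixels'].astype(float)
a=(a/4)[:,:,::-1]; g=a.mean(2).astype(int)
for r in (238,240,246): print(r,g[r,249:262])
b=snap('scene','s7')['pixels'][200:350,340:520,::-1]; a=a.astype('u1')[200:350,180:360]
cv2.imwrite('pics/v6.png',np.hstack([cv2.resize(x,None,fx=2.2,fy=2.2,interpolation=cv2.INTER_CUBIC) for x in(a,b)]))
E
```

```text
[483.64386463 133.00699283 347.07809205] [1.79999180e+02 7.39099499e-04 5.29889329e+00] 36.8
285.0 -2.5873136159856225 4.358482671749306 [423.44763055 240.50619572 285.48143041] 42.0583
44.7167
238 [134 134 135 135 146 164 125 106 130 136 135 136 135]
240 [134 135 135 134 142 156 134 106 127 134 135 135 136]
246 [133 134 127  91 103 156 123  63  56  70  74  68  77]
```

View pics/v6.png

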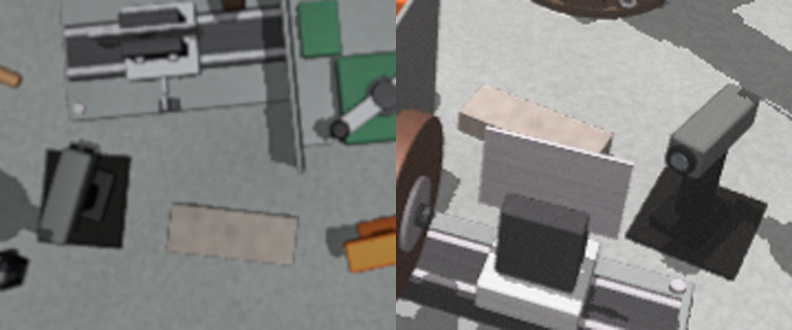

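The thermometer stands upright on its pad, at (70,195) left and (700,160) right. The fins are still in line at (168,90), and the whetstone hasn't moved.

```bash
python3 -c "
from cell import manip
print(manip.hand_in())"
```

```text
the job is handed in; nothing more can be done
None
```

I handed the job in at about 45 s of the 72 s allowed: the crank is wound until the pointer lines up with the index, I held the thermometer level about 7 cm from the patch (aim estimated from the images, good to about 2 mm) for just over 2 s, and it is back upright on its pad.

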